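# Stack a parts tote end for end on a full one

### The arm

A 7-joint arm with a two-finger parallel gripper is mounted at the origin on the work surface. World frame = base frame: x ahead of the robot, y to its left, z up, the work surface at z = 0. Lengths are in m, angles in degrees, forces in N, time in s.
With the tool pointing down it reaches from about 0.4 to 0.875 m from the base axis. Payload 19.3 kg.
Tool frame: the origin (TCP) lies midway between the tips of the shut fingers; the grasp point (between the pads) lies 19 mm behind it; z points along the fingers, y is the direction in which the jaws open and shut (so a half turn about z gives the same grasp; the last joint's range is limited). The gripper opens to 85 mm and grips with 20 to 120 N. Pads are 22 mm wide; open, the fingers measure 114 mm over their backs; the gripper's body (76 mm by 85 mm) begins 54 mm behind the grasp point. The pads swing forward as they close: fully open they stand 13 mm farther back than shut.
Start: joints at [-73.407, 29.874, -2.08, 91.645, 1.215, 58.505, -6.463], TCP at [0.22, 0.585, 0.208] pointing down, gripper open.
Joint ranges: [-166.77, 166.77], [-17.47, 122.26], [-85.68, 81.53], [9.62, 139.38], [-72.42, 252.41], [9.2, 110.78], [-144.41, 144.41]. Speed limits (degrees/s): [108.29, 108.29, 136.94, 136.94, 172.46, 172.46, 172.46].

### API

Orientations are given as a 3x3 rotation matrix whose columns are the frame's x, y, z axes.
In Python, from rig import env gives the robot as it stands. Calls block until the motion is done:
- env.goto(position, orientation): joint-space move of the TCP to a pose.
- env.move_straight(position, rot=None, vel=0.15, threshold=None): straight line of the TCP; rot=None keeps the orientation; vel is the mean speed in m/s. With threshold (N) it stops when the force on the tool has changed by that much, and returns True; else False.
- env.movej(angles): joint-space move.
- env.command_gripper(opening): finger opening in m; the grip force is fixed at half the most; returns when the fingers have stopped.
- env.hold(seconds).
- env.inverse_kinematics(position, orientation): joint angles nearest the present ones, or None.
- env.read_camera(name): name is "side" or "top"; returns the picture (400x640x3 uint8, blue, green, red); there is no depth.
- env.camera_info(name): a dict with "intrinsics" (3x3 intrinsics, pixels), "distortion" ([k1, k2, p1, p2, k3] as OpenCV has them; the pictures are not rectified), "eye" and "orientation" of the camera in the world. Camera axes: x right, y down, z forward; pixel columns grow to the right and rows downward; lengths in m; the calibration is good to about 2 mm. A picture is of the moment at which its call begins. camera_info takes no time and is no camera call.
A pose or a line that the arm cannot do raises env.PlanningError and nothing moves.
- env.job_done(): hands the job in, once; it reports no verdict.
Readings, each from a call of its own:
- env.current_t(): time.
- env.current_joint_pos(): joint angles.
- env.current_qd(): joint speeds.
- env.current_tau(): joint torques, N m.
- env.current_ee_pos(): TCP position.
- env.current_ee_rot(): TCP orientation.
- env.current_wrist_force(): force on the tool from outside, world axes, zero at the start.
- env.current_wrist_torque(): the same for the moment, N m.
- env.current_grip_width(): finger opening in m.
Only numpy, scipy, OpenCV 4.12 (cv2) and the standard library are available. Lean on these libraries where they do the work, as an engineer would, in place of code of your own. Each camera call takes 0.05 s, during which the arm holds its last target. There are 200 camera calls.

### The job

Stack the empty long tote squarely on top of the long tote full of pipe fittings, turned end for end against it (their low mouth ends pointing opposite ways), so that its feet stand on the lower rim instead of dropping in and nesting. Leave the full tote and the short tote where they are, and let go of the stacked tote.

Things in the scene. Friction and masses are not known exactly. Their poses are not given: they have to be found in the camera images.
- upper_mid (a point): Centre, half-way up, of the empty grey plastic stack-nest tote, loose, 0.15-0.3 kg: 166 long (x) x 66 wide (y) x 75 mm high, z up. x points to its mouth end (45 mm high there, no rim; the other end is 75). Lower 45 mm of the body is 152 x 50; above it a vertical rim band 166 x 66, walls 4-5 mm, open inside. Grip the band from above across its 66 mm width: it is solid from x = -22 to +52 mm.
- upper_mouth (a point): Mouth end of the empty long tote: on its end face plane, 83 mm along x from its centre, same height and axes. The rim band ends at x = +52 mm (open mouth beyond) and has a 20 mm wide slot, 30 mm deep, in both long sides at x = -32 mm. At x = +62 and -32 mm a foot 12 x 12 mm, flush with the underside, sticks out each side to 38 mm from the centre line.
- lower_mid (a point): Centre, half-way up, of the full long tote: same shape, slots and axes (x to its mouth), loose, 0.85 kg, steel fittings fill it up to 45 mm high at most and stay put. Put on it the same way round, the empty tote's feet drop into slots and mouth and it nests, 45 mm higher than this one; turned end for end, the feet stand on the rim and it is 75 mm higher.
- short_mid (a point): Bystander: centre, half-way up, of an empty tote of the same kind but only 110 mm long (66 wide, 75 high), x to its mouth. It stands between the two long ones and must be left alone.

How it is judged (in metres and radians):
At the end, for the whole second after the job is handed in: The empty tote stands level (4 degrees) on the full one's rim, centre 70 to 80 mm above its centre, within 15 mm lengthwise and 10 mm sideways, parallel within 10 degrees, mouth ends opposite. The full tote is level (4 degrees) and within 40 mm of its start; the short one was never moved over 30 mm (x of upper_mid in the frame of lower_mid between -0.015 and 0.015 m and y of upper_mid in the frame of lower_mid between -0.01 and 0.01 m and z of upper_mid in the frame of lower_mid between 0.07 and 0.08 m and x of upper_mouth in the frame of lower_mid below -0.06 m and angle between the x axis of upper_mid and the x axis of lower_mid, either way round below 0.175 rad and angle between each of upper_mid, lower_mid's own z axis and vertical below 0.07 rad and distance of lower_mid from where it was at the start of the episode below 0.04 m); the robot touches nothing.
It fails at once if the short tote is moved by more than 30 mm (distance of short_mid from where it was at the start of the episode above 0.03 m).
It also fails if it takes over 45 s, if anything falls off the work surface, if the arm or the gripper's body presses on something with over 40 N, if the wrist force passes 120 N, or if a joint passes its speed limit or range.

## Working session

There is one attempt and no reset: what is moved stays moved. The work goes in short steps, each a Python script; the robot and the scene stay as the last script left them, time stands still between calls to the robot, and variables do not carry over. Pictures are saved under pics/ and viewed, about 8 in all and at most 12, crops included, and the job is handed in when it is done.

```bash
mkdir -p pics; python3 - <<'E'
from rig import env
import cv2
for n in("top","side"):
    cv2.imwrite(f"pics/{n}0.png",env.read_camera(n)); i=env.camera_info(n)
    print(n,i)
print(env.current_t(),env.current_ee_rot())
E
```

```text
top {'intrinsics': array([[409.24376673,   0.        , 312.07383887],
       [  0.        , 409.24376673, 200.46256703],
       [  0.        ,   0.        ,   1.        ]]), 'distortion': array([-0.07810479,  0.        ,  0.        ,  0.        ,  0.        ]), 'eye': array([ 0.32033873, -0.03246686,  1.0889412 ]), 'orientation': array([[ 0.01998084, -0.98376625,  0.17833878],
       [-0.99972062, -0.02191173, -0.00886381],
       [ 0.01262763, -0.17811185, -0.98392922]])}
side {'intrinsics': array([[383.93036119,   0.        , 315.8247991 ],
       [  0.        , 383.93036119, 202.4920841 ],
       [  0.        ,   0.        ,   1.        ]]), 'distortion': array([-0.01100524,  0.        ,  0.        ,  0.        ,  0.        ]), 'eye': array([0.26982643, 0.49349307, 0.76391801]), 'orientation': array([[-0.88265702, -0.36929034,  0.29075973],
       [-0.46961736,  0.66738309, -0.57797867],
       [ 0.01939381, -0.64670275, -0.76249553]])}
0.1 [[-9.35962386e-01  3.52099888e-01 -2.84280121e-04]
 [ 3.52099994e-01  9.35961878e-01 -9.77899111e-04]
 [-7.82428114e-05 -1.01537181e-03 -9.99999481e-01]]
```

View pics/top0.png

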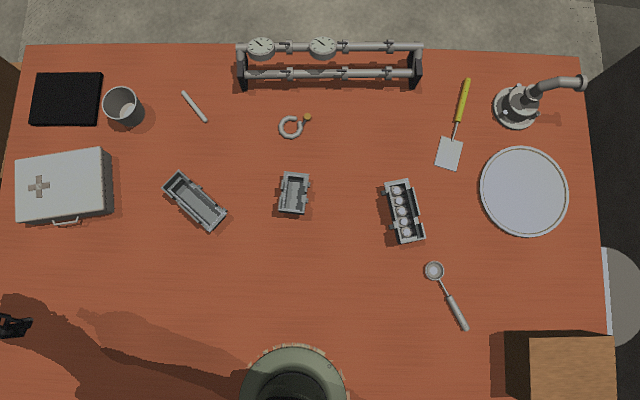

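View pics/side0.png

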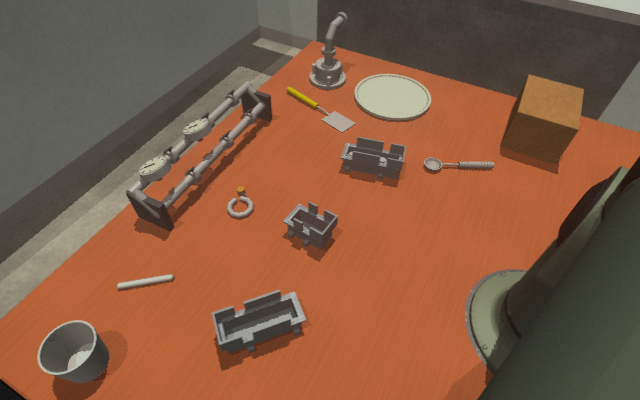

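The top view shows the empty long tote around (195,201), the short one around (293,193) and the full one with fittings around (405,212). I'll enlarge both long totes in both views.

```bash
python3 - <<'E'
import cv2,numpy as np
t=cv2.imread("pics/top0.png");s=cv2.imread("pics/side0.png")
def c(im,x,y,w=80,h=60):
    p=cv2.resize(im[y:y+h,x:x+w],(400,300),interpolation=cv2.INTER_CUBIC)
    return cv2.convertScaleAbs(p,alpha=1.4)
a=np.hstack([c(t,155,168,80,72)[:, :],c(t,365,175,80,72)])
cv2.imwrite("pics/c1.png",np.vstack([cv2.resize(np.hstack([t[165:240,155:235],t[173:248,365:445]]),(800,375),interpolation=cv2.INTER_CUBIC)]))
cv2.imwrite("pics/c2.png",cv2.resize(np.hstack([s[285:360,205:315],s[125:200,330:440][:, :]]),(792,270),interpolation=cv2.INTER_CUBIC))
E
```

```text
(no output)
```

View pics/c1.png

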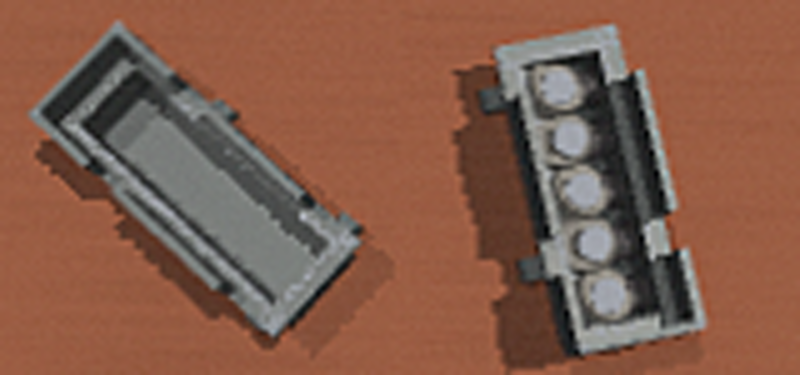

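View pics/c2.png

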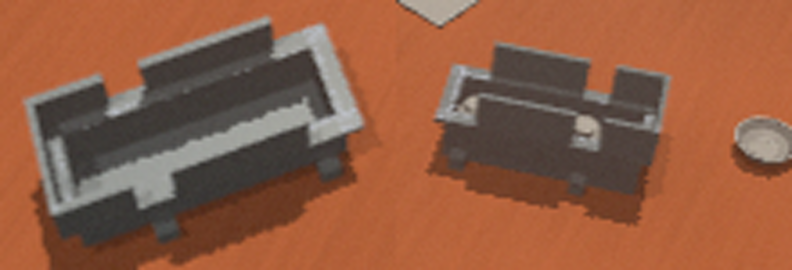

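Both crops show each tote's mouth and closed-end rim corners clearly. The empty tote's mouth is at lower right in the top view, and the full one's mouth is at the top. I'll cast rays through the four rim corners of each (z = 75 mm at the closed end, 45 mm at the mouth flange) and fit a rigid pose.

```bash
cat > h.py <<'E'
import numpy as np,cv2
from rig import env
def ray(cam,uv,z):
    i=env.camera_info(cam)
    p=cv2.undistortPoints(np.array(uv,float).reshape(-1,1,2),i["intrinsics"],i["distortion"]).reshape(-1,2)
    d=np.c_[p,np.ones(len(p))]@i["orientation"].T
    return i["eye"]+d*((np.array(z)-i["eye"][2])/d[:,2])[:,None]
M=np.array([[-83,33],[-83,-33],[83,33],[83,-33]])/1e3
def pose(cam,uv,z=(.075,.075,.045,.045)):
    P=ray(cam,uv,z)[:,:2]; c=P.mean(0); H=M.T@(P-c)
    a=np.arctan2(H[0,1]-H[1,0],H[0,0]+H[1,1]); R=np.array([[np.cos(a),-np.sin(a)],[np.sin(a),np.cos(a)]])
    print(cam,"c",c.round(4),"yaw",np.degrees(a).round(1),"res mm",((P-c-M@R.T)*1e3).round(1).tolist(),
      "L",np.linalg.norm(P[:2].mean(0)-P[2:].mean(0)).round(4),"W",np.linalg.norm(P[0]-P[1]).round(4),np.linalg.norm(P[2]-P[3]).round(4))
    return c,a
E
python3 - <<'E'
from h import *
A=np.array
f=lambda L,ox,oy,s,x0:[(ox+(u-x0+.5)/s-.5,oy+(v+.5)/s-.5) for u,v in L]
print("empty")
pose("top",f([(118,22),(33,115),(362,240),(275,340)],155,165,5,0))
pose("side",f([(27,103),(55,213),(320,25),(362,125)],205,285,3.6,0))
print("full")
pose("top",f([(580,355),(705,328),(495,48),(615,27)],365,173,5,400))
pose("side",f([(655,132),(670,75),(433,122),(452,66)],330,125,3.6,396))
print(ray("top",[(293,193)],[.06]))
E
```

```text
empty
top c [0.5001 0.2607] yaw -130.3 res mm [[-0.4, 0.8], [0.4, -1.9], [1.2, 0.9], [-1.2, 0.2]] L 0.1651 W 0.0637 0.0674
side c [0.4988 0.2647] yaw -129.9 res mm [[-2.3, 0.0], [0.3, -2.8], [0.6, 2.3], [1.4, 0.5]] L 0.1626 W 0.0621 0.0643
full
top c [ 0.4881 -0.2783] yaw 12.2 res mm [[-0.0, -0.5], [0.5, 0.6], [0.3, -0.3], [-0.8, 0.2]] L 0.1655 W 0.0651 0.0653
side c [ 0.4881 -0.2741] yaw 13.5 res mm [[3.2, 0.0], [-0.9, -0.5], [-0.9, 0.7], [-1.5, -0.3]] L 0.1638 W 0.0657 0.0668
[[0.52517903 0.00752548 0.06      ]]
```

Both views agree within 4 mm, and lengths and widths match 166 x 66 mm. The empty tote is at (0.4995, 0.2625) with yaw -130°. The full one is at (0.488, -0.276) with yaw 12.7°. Next I'll grasp with tool yaw 50° (half turn), lift and look.

```bash
cat >> h.py <<'E'
def R(yaw):
    a=np.radians(yaw);c,s=np.cos(a),np.sin(a)
    return np.array([[c,s,0],[s,-c,0],[0,0,-1]])
E
python3 - <<'E'
from h import *
for p,y in [((.4995,.2625,.2),50),((.4995,.2625,.041),50),((.488,-.276,.116),12.7),((.488,-.276,.29),12.7)]:
    print(np.round(env.inverse_kinematics(p,R(y)),0))
env.goto((.4995,.2625,.2),R(50))
print(env.current_grip_width(),env.current_wrist_force())
print("hit",env.move_straight((.4995,.2625,.041),vel=.1,threshold=6), env.current_ee_pos())
env.command_gripper(.03); print("w",env.current_grip_width(),env.current_wrist_force())
env.move_straight((.4995,.2625,.29),vel=.12); env.hold(.3)
print("w",env.current_grip_width(),env.current_wrist_force(),env.current_wrist_torque(),env.current_t())
t=env.read_camera("top");s=env.read_camera("side")
cv2.imwrite("pics/top1.png",t);cv2.imwrite("pics/side1.png",s)
cv2.imwrite("pics/c3.png",np.hstack([cv2.resize(t[120:270,110:270],(400,375)),cv2.resize(s[200:400,160:373],(400,375))]))
E
```

```text
[-53.  27.  27. 103. -15.  54. -60.]
[-48.  40.  21. 109. -23.  35. -53.]
[-14.  47.  59. 108. -50.  55.  -8.]
[-12.  27.  52.  97. -23.  67. -31.]
0.08514807661248558 [-0.43589174  0.71452726  0.18793038]
hit False [0.49972817 0.26269453 0.04144767]
w 0.06393135866169514 [-5.36554103  1.29981358 15.26500888]
w 0.06337883246909269 [ 0.28608834  0.40778966 -3.12554496] [0.03159811 0.03876292 0.0601278 ] 6.2917
```

View pics/c3.png

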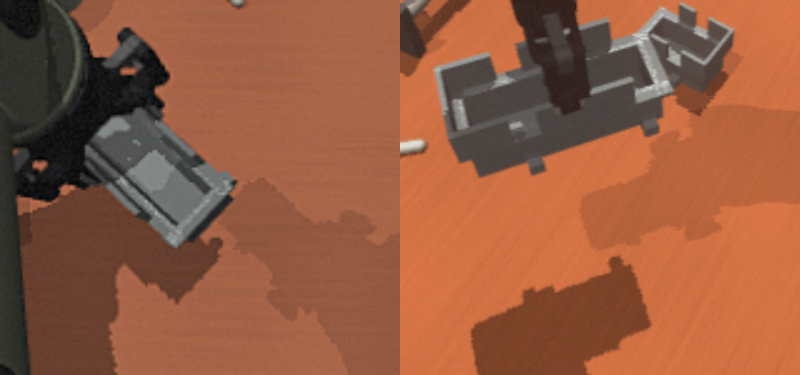

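The tote is held level. The top view shows its mouth corners at crop (235,182) and (178,246). I'll take one enlarged side crop to measure any in-hand offset while carrying it to above the full tote.

```bash
python3 - <<'E'
from h import *
s=cv2.imread("pics/side1.png")
cv2.imwrite("pics/c4.png",cv2.resize(s[200:300,175:315],(700,500),interpolation=cv2.INTER_CUBIC))
env.move_straight((.50,0,.29),rot=R(31),vel=.16)
env.move_straight((.488,-.276,.29),rot=R(12.7),vel=.16)
print(env.current_ee_pos(),env.current_grip_width(),env.current_t(),env.current_joint_pos())
P=np.array([[235,182],[178,246]]);uv=(P+.5)/2.5-.5+[110,120]
print(ray("top",uv,[.294,.294]))
a=np.radians(-130);print([np.array([.4997,.2627])+[83e-3*np.cos(a)-y*np.sin(a),83e-3*np.sin(a)+y*np.cos(a)] for y in(.033,-.033)])
E
```

```text
[ 0.48820736 -0.27530648  0.2899797 ] 0.0632835163161755 10.0583 [ -8.59766     24.88029257  45.46546081  97.25736403 -19.18854943
  65.97429595 -35.08935136]
[[0.4756946  0.17583268 0.294     ]
 [0.42342558 0.21765565 0.294     ]]
[array([0.4716281 , 0.17790632]), array([0.42106916, 0.2203303 ])]
```

View pics/c4.png

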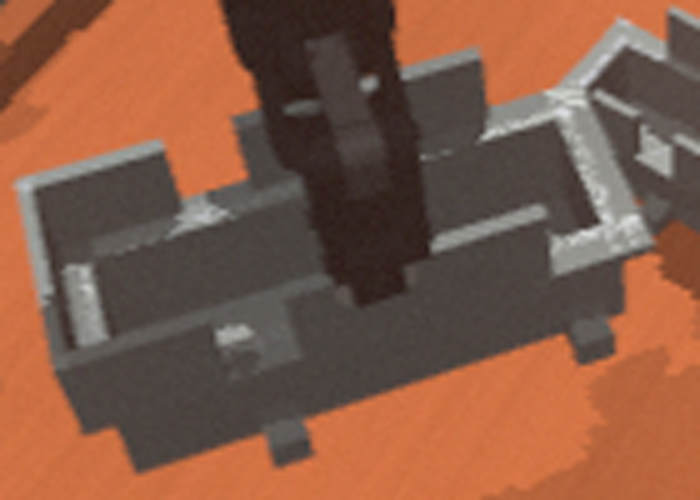

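```bash
python3 - <<'E'
from h import *
uv=(np.array([[17,183],[58,372],[577,90],[652,243]])+.5)/5-.5+[175,200]
c,a=pose("side",uv,(.324,.324,.294,.294)); print((c-[.4997,.2627])*1e3)
env.move_straight((.488,-.276,.141),rot=R(12.7),vel=.12); env.hold(.2)
print(env.current_ee_pos(),env.current_t())
t=env.read_camera("top");s=env.read_camera("side")
cv2.imwrite("pics/top2.png",t);cv2.imwrite("pics/side2.png",s)
cv2.imwrite("pics/c5.png",np.hstack([cv2.resize(t[150:270,350:450],(400,480),interpolation=cv2.INTER_CUBIC),cv2.resize(s[90:210,325:425],(400,480),interpolation=cv2.INTER_CUBIC)]))
E
```

```text
side c [0.4987 0.2651] yaw -130.3 res mm [[-1.3, -0.2], [-0.0, -2.0], [-0.6, 3.3], [1.9, -1.1]] L 0.1634 W 0.0639 0.0612
[-0.9892818   2.44136308]
[ 0.48819409 -0.27600884  0.14135516] 11.65
```

View pics/c5.png

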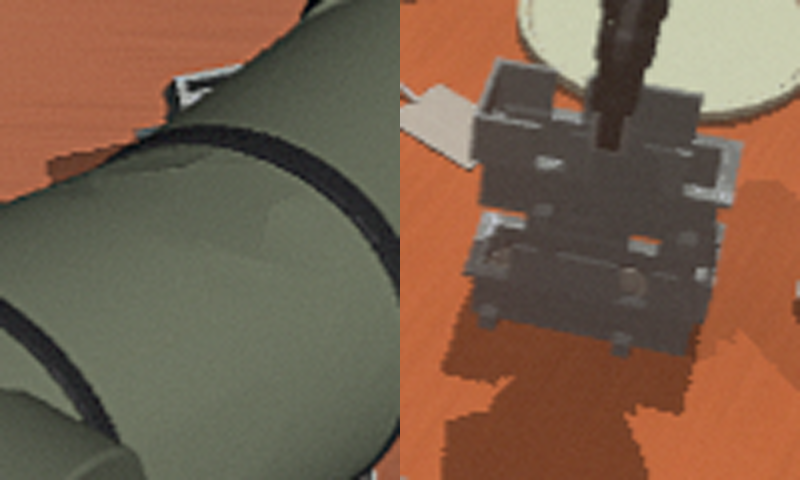

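```bash
python3 - <<'E'
from h import *
uv=(np.array([[495-400,60],[472-400,122],[742-400,140],[732-400,207]])+.5)/4-.5+[325,90]
pose("side",uv,(.175,.175,.145,.145))
E
```

```text
side c [ 0.4888 -0.2726] yaw -166.2 res mm [[-1.0, -0.6], [0.1, 0.7], [0.6, -1.0], [0.3, 0.9]] L 0.1652 W 0.0669 0.068
```

In the same side view the held tote and the full tote agree within 2 mm and 0.3°, so I'll lower it until contact.

```bash
python3 - <<'E'
from h import *
print("hit",env.move_straight((.488,-.2765,.112),rot=R(12.7),vel=.03,threshold=5),env.current_ee_pos(),env.current_wrist_force())
env.command_gripper(.085); p=env.current_ee_pos(); print(env.current_grip_width(),env.current_wrist_force())
env.move_straight((p[0],p[1],.29),vel=.1)
env.goto((.45,.12,.30),R(31)); env.hold(.3); print(env.current_t())
t=env.read_camera("top");s=env.read_camera("side")
cv2.imwrite("pics/top3.png",t);cv2.imwrite("pics/side3.png",s)
cv2.imwrite("pics/c6.png",np.hstack([cv2.resize(t[150:270,350:450],(400,480),interpolation=cv2.INTER_CUBIC),cv2.resize(s[90:210,325:425],(400,480),interpolation=cv2.INTER_CUBIC)]))
E
```

```text
hit True [ 0.48780476 -0.27647828  0.11683438] [-2.26313896  2.63824455 11.00626477]
0.08503266224977157 [-0.79739099 -0.3780967  -0.29803781]
16.5167
```

View pics/c6.png

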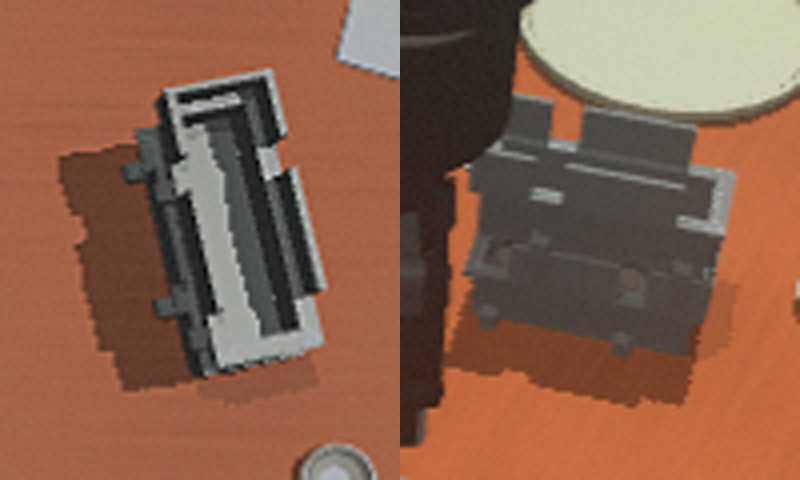

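```bash
python3 - <<'E'
from h import *
uv=(np.array([[272,70],[163,92],[325,345],[215,370]])+.5)/4-.5+[350,150]
pose("top",uv,(.150,.150,.120,.120))
d=cv2.absdiff(cv2.imread("pics/top0.png"),cv2.imread("pics/top3.png"))[168:218,275:312]; print("short diff",d.max(),d.mean())
env.job_done(); print(env.current_t())
E
```

```text
top c [ 0.4888 -0.2762] yaw -167.5 res mm [[0.1, -1.0], [-0.8, 0.5], [1.2, -1.0], [-0.5, 1.5]] L 0.1652 W 0.0677 0.0688
short diff 17 6.6151351351351355
the job is handed in; nothing more can be done
the job is handed in; nothing more can be done
```

I stacked the empty long tote end for end on the full one, let go, moved the arm clear and handed the job in at about 17 s of the 45 s allowed.

- **Position:** in the final top view the stacked tote is at (0.4888, -0.2762), yaw -167.5°. The full tote was measured at (0.488, -0.276), yaw 12.7°. That is about 1 mm off and parallel within about 1°, with the mouths opposite.
- **Height:** contact came with the tool at z = 116.8 mm, against an expected 116 mm for standing on the rim. The last side view shows the tote level with its feet on the rim, not nested.
- **Disagreements:** the two cameras differed by about 4 mm in y, so the sideways figure is only good to a few mm. After lifting, the top view put the tote about 4 mm off centre between the jaws; the side view put it about 2.6 mm off.
- **Forces:** the highest wrist reading I took was about 16 N, when the jaws closed; on contact it was 11 N. I did not log readings continuously.
- **Not fully checked:**
  - I did not re-measure the full tote after placing; the final pictures show no visible shift.
  - The short tote showed no visible change, with only a small brightness difference in the top view.

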